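Shut down the radio and hold off its battery cap

ROBOT

A 6-joint arm with a two-finger parallel gripper is mounted at the origin on the work surface. World frame = base frame: x ahead of the robot, y to its left, z up, the work surface at z = 0. Lengths are in m, angles in rad, forces in N, time in s.
With the tool pointing down it reaches from about 0.375 to 0.925 m from the base axis. Payload 5.7 kg.
Tool frame: the origin (TCP) lies midway between the tips of the shut fingers; the grasp point (between the pads) lies 19 mm behind it; z points along the fingers, y is the line along which they close (so a half turn about z gives the same grasp; the last joint's range is limited). The gripper opens to 88 mm and grips with 3 to 60 N. Pads are 20 mm wide; open, the fingers measure 115 mm over their backs; the gripper's body (75 mm by 178 mm) begins 61 mm behind the grasp point.
Start: joints at [1.089, 0.359, 1.51, -0, 1.272, -0.115], TCP at [0.215, 0.56, 0.223] pointing down, gripper open.
Joint ranges: [-2.97, 2.97], [-1.01, 2.36], [0.21, 2.38], [-0.96, 4.11], [0.2, 2.71], [-2.98, 2.98]. Speed limits (rad/s): [2.39, 2.39, 3.14, 3.14, 3.14, 3.14].

INTERFACE

Orientations are given as a unit quaternion [x, y, z, w].
In Python, from bench import move_ptp, servo_line, goto_joints, move_gripper, sleep, inverse_kinematics, capture, PlanningError, close_job, spot_in, silhouettes, current_clock, current_joint_pos, current_qvel, current_joint_torque, current_position, current_orientation, current_force, current_torque, current_finger_gap, current_grip_force gives the robot as it stands. Calls block until the motion is done:
- move_ptp(position, orientation): joint-space move of the TCP to a pose.
- servo_line(position, orientation=None, rate=0.15, contact_N=None): straight line of the TCP; orientation=None keeps the orientation; rate is the mean speed in m/s. With contact_N (N) it stops when the force on the tool has changed by that much, and returns True; else False.
- goto_joints(angles): joint-space move.
- move_gripper(opening): finger opening in m; the grip force is fixed at half the most; returns when the fingers have stopped.
- sleep(seconds).
- inverse_kinematics(position, orientation): joint angles nearest the present ones, or None.
- capture(name): name is "scene" or "top"; returns a dict with "image" (480x640x3 uint8, blue, green, red), "range_z" (480x640 float32, m along the optical axis (not along the pixel's ray), 0 where there is no reading), "intrinsics" (3x3 intrinsics, pixels), "k1" (the pictures are not rectified: a ray, as slopes to the right and down, at radius r is drawn at 1 + k1 r^2 times it, then the intrinsics apply), "R" (3x3) and "t" (3): a world point X has camera coordinates R X + t. Camera axes: x right, y down, z forward; pixel columns grow to the right and rows downward; lengths in m; the calibration is good to about 2 mm. A picture is of the moment at which its call begins.
A pose or a line that the arm cannot do raises PlanningError and nothing moves.
- close_job(): hands the job in; it is judged then, once.
Trained networks look in the newest picture that a camera, given by its name, has taken for a name from the list of things; names that differ only in an ending like _2 or _b are one class to them, and where a whole thing is asked for, a point or a joint stands for the part that bears it (a point fixed in the world has none). Each returns a list of dicts, best first, with "conf" (0 to 1); they miss things now and then, are a little off and sometimes report something else, mostly with a low value. They report only what shows in the picture. A call takes as long as a camera call. They do not tell look-alikes from the thing itself.
- spot_in(camera, query): "xy" ([column, row] in pixels, amid what is visible of it).
- silhouettes(camera, query): "region" (480x640 bool, what is visible of it) and "xy" ([column, row] in pixels, amid what is visible of it).
Readings, each from a call of its own:
- current_clock(): time.
- current_joint_pos(): joint angles.
- current_qvel(): joint speeds.
- current_joint_torque(): joint torques, N m.
- current_position(): TCP position.
- current_orientation(): TCP orientation.
- current_force(): force on the tool from outside, world axes, zero at the start.
- current_torque(): the same for the moment, N m.
- current_finger_gap(): finger opening in m.
- current_grip_force(): force on a finger pad.
Only numpy, scipy, OpenCV 4.12 (cv2) and the standard library are available. Lean on these libraries where they do the work, as an engineer would, in place of code of your own. Each camera call takes 0.05 s, during which the arm holds its last target. There are 200 camera calls.

TASK

Shut the wind-up radio down by pressing its three deck keys fully, one at a time: first the round key, then the long bar key, then the square key. Then, with a light grip, open its round battery cap: nobody knows whether the thread is right- or left-handed, so try one way and, if it stops, the other, until it comes free. Lift the cap straight up about a hand's breadth and, as its thread is greased, finish while still holding it there, upright and still over the open well, with the tuning lever and everything on the board left where they were.

Things in the scene. Friction and masses are not known exactly. Their poses are not given: they have to be found in the camera images.
- radio: Wind-up radio, dark plastic case 100 (x) x 280 (y) x 85 (z) mm, fixed. Origin: centre of its underside; z up, y along its length. Its flat top is the deck, at 85 mm; on it along y: battery cap at -95 mm, tuning lever at -22 mm, three keys in a row at +32, +70 and +108 mm (which key is at which place varies).
- well (a point): Centre of the battery well's mouth, at deck height, on the cap's axis (radio frame 0, -95, 85 mm), axes of the radio. Its coarse twist-lock thread is right-handed (loosens counter-clockwise seen from above) or left-handed (loosens clockwise); which one varies and cannot be seen.
- cap: Battery cap, black, round, ribbed. Head 48 mm in diameter, 30 mm tall, on the deck; 32 to 63 g. Under it a plug 29 mm in diameter, 16 mm deep, with three lugs. Origin on its axis at the head's underside; z up. Gripped with 20 N the head slips in the fingers at a stop (0.1 to 0.6 N m). Grip it with 20 to 50 N; the fingers' summed contact force must stay under 220 N.
- cap_top (a point): Centre of the cap's top, 30 mm above its origin. The cap turns easily: the wrong way it meets a hard stop after 9 to 21 degrees and stays locked (also to pulling up, after 1.5 mm of play: 20 N grip slips at 15 to 35 N); the right way it is free once 50 to 70 degrees from the radio's yaw (it starts within 6 of it; stop at 65), then lifts straight out.
- tuning (a joint): Tuning lever, aluminium, lying on the deck, pivot in radio frame at (22, -22) mm, arm 52 mm long towards the radio's -x, tab at its end up to 18 mm above the deck. Joint in rad about z, 0 = arm along -x, range -0.35 to 0.35; moves easily and stays put. To be left alone.
- tuning_tip (a point): Top of the tab at the free end of the tuning lever.
- key_round (a joint): Spring key on the radio's deck, round, 20 mm in diameter; plain white like the others. Joint in m: 0 = up, 0.005 = fully down (it takes 5 N; 1.5 N to start), springs back.
- key_round_top (a point): Centre of the pressing face of the round key, 12 mm above the deck when up; axes of the radio.
- key_bar (a joint): Spring key on the radio's deck, a long narrow bar, 44 (x) x 10 (y) mm; plain white like the others. Joint in m: 0 = up, 0.005 = fully down (it takes 5 N; 1.5 N to start), springs back.
- key_bar_top (a point): Centre of the pressing face of the bar key, 12 mm above the deck when up; axes of the radio.
- key_square (a joint): Spring key on the radio's deck, square, 19 x 19 mm; plain white like the others. Joint in m: 0 = up, 0.005 = fully down (it takes 5 N; 1.5 N to start), springs back.
- key_square_top (a point): Centre of the pressing face of the square key, 12 mm above the deck when up; axes of the radio.
- tub: Closed round tub of petroleum jelly, 64 mm in diameter, 48 mm tall; origin under its centre. Bystander.
- hair_clip: Purple plastic hair clip, 70 x 28 x 15 mm, lying. Origin under its middle. Bystander.
- keyring: Aluminium keyring with two keys, flat, about 80 x 50 x 4 mm; origin at the ring's centre. Bystander.
- saucer: White ceramic saucer, 140 mm in diameter, 20 mm tall; origin under its centre. Bystander.
- spare_cell: Spare battery cell standing upright, 33 mm in diameter, 61 mm tall; origin under its centre. Bystander.
- comb: Black comb, 120 x 31 x 5 mm, lying; origin under its middle. Bystander.
There are look-alikes about, which are no part of the job. What is shaped like the cap but orange is not meant.

How it is judged:
By the outcome, as a careful person would: the job done as asked, in the order asked, and still so for the second after the job is handed in, while the arm keeps its last pose, push and grip.
It also fails if it takes over 61 s, if anything falls off the work surface, if the arm or the gripper's body presses on something with over 40 N, if the wrist force passes 120 N, or if a joint passes its speed limit or range.

## Working session

There is one attempt and no reset: what is moved stays moved. The work goes in short steps, each a Python script; the robot and the scene stay as the last script left them, time stands still between calls to the robot, and variables do not carry over. Pictures are saved under pics/ and viewed, at most 10 in all, crops included, and the job is handed in when it is done.

```bash
mkdir -p pics; ls; cat > h.py <<'E'
import numpy as np, cv2
from bench import *
def undist(c,px):
    K=c["intrinsics"];d=np.array([c["k1"],0,0,0,0],float)
    return cv2.undistortPoints(np.array(px,float).reshape(-1,1,2),K,d).reshape(-1,2)
def cloud(c,mask):
    v,u=np.nonzero(mask&(c["range_z"]>0)); z=c["range_z"][v,u]
    n=undist(c,np.c_[u,v]); P=np.c_[n*z[:,None],z]
    return (P-c["t"])@c["R"]   # R^T(P-t)
def at_z(c,px,z):
    n=undist(c,px); d=np.c_[n,np.ones(len(n))]@c["R"]; o=-c["R"].T@c["t"]
    return o+d*((z-o[2])/d[:,2])[:,None]
E
cat > a.py <<'E'
from h import *
for n in("scene","top"):
    c=capture(n); cv2.imwrite(f"pics/{n}0.png",c["image"]); print(n,c["k1"],-c["R"].T@c["t"])
    for q in["radio","cap","tuning","key_round","key_bar","key_square","tub","spare_cell","hair_clip","keyring","saucer","comb"]:
        for s in silhouettes(n,q)[:4]:
            P=cloud(c,s["region"])
            if len(P)==0: print(q,"nodepth");continue
            hi=P[P[:,2]>np.percentile(P[:,2],95)-.004]
            print(q,round(s["conf"],2),np.round(s["xy"]),s["region"].sum(),"med",np.round(np.median(P,0),3),"top",np.round(hi.mean(0),3))
print(current_clock(),current_orientation())
E
python3 a.py
```

```text
pics
scene -0.013173339646291428 [ 0.98396093 -0.34496529  0.77183348]
radio 0.72 [300. 259.] 8772 med [ 0.604 -0.054  0.085] top [ 0.577 -0.042  0.087]
cap 0.94 [214. 318.] 775 med [ 0.578 -0.239  0.046] top [ 0.571 -0.237  0.047]
cap 0.87 [258. 262.] 690 med [ 0.567 -0.129  0.115] top [ 0.56  -0.127  0.116]
cap 0.8 [156. 288.] 730 med [ 0.45  -0.278  0.046] top [ 0.442 -0.276  0.047]
tuning 0.65 [296. 245.] 191 med [ 0.572 -0.051  0.095] top [ 0.547 -0.041  0.103]
key_round 0.45 [354. 215.] 92 med [0.594 0.071 0.097] top [0.593 0.073 0.098]
key_bar 0.53 [338. 226.] 139 med [0.586 0.035 0.097] top [0.586 0.036 0.098]
key_bar 0.42 [298. 260.] 8719 med [ 0.603 -0.054  0.085] top [ 0.577 -0.043  0.086]
tub 0.83 [314. 201.] 536 med [0.481 0.065 0.048] top [0.48  0.07  0.049]
tub 0.57 [303. 257.] 8829 med [ 0.603 -0.053  0.085] top [ 0.576 -0.042  0.087]
spare_cell 0.91 [317. 325.] 561 med [ 0.702 -0.105  0.054] top [ 0.697 -0.1    0.06 ]
spare_cell 0.72 [322. 230.] 97 med [ 0.581 -0.003  0.097] top [ 0.58  -0.002  0.098]
hair_clip 0.74 [271. 220.] 291 med [ 0.445 -0.016  0.015] top [ 0.
[... 974 characters left out ...]
 229.] 9329 med [ 0.573 -0.043  0.086] top [ 0.573 -0.038  0.087]
tub 0.66 [264. 284.] 1137 med [0.483 0.068 0.048] top [0.481 0.072 0.049]
spare_cell 0.9 [367. 156.] 456 med [ 0.692 -0.097  0.058] top [ 0.697 -0.098  0.06 ]
hair_clip 0.98 [312. 306.] 453 med [ 0.448 -0.011  0.015] top [ 0.448 -0.009  0.016]
keyring 0.69 [387. 304.] 473 med [ 0.447 -0.138  0.005] top [ 0.449 -0.141  0.005]
saucer 0.71 [306. 138.] 4890 med [0.739 0.005 0.011] top [0.739 0.005 0.019]
comb 0.72 [386. 236.] 882 med [ 0.559 -0.123  0.116] top [ 0.559 -0.125  0.116]
comb 0.57 [422. 165.] 1042 med [ 0.694 -0.197  0.005] top [ 0.694 -0.194  0.006]
1.3 [ 1.82369858e-01  9.83229999e-01 -6.14852201e-05 -3.26328283e-05]
```

```bash
python3 - <<'E'
import cv2,numpy as np
t=cv2.imread("pics/top0.png");s=cv2.imread("pics/scene0.png")
a=cv2.resize(t[100:340,230:500],None,fx=2.3,fy=2.3,interpolation=cv2.INTER_CUBIC)
cv2.imwrite("pics/crop1.png",a)
b=cv2.resize(s[170:380,130:450],None,fx=2.4,fy=2.4,interpolation=cv2.INTER_CUBIC)
cv2.imwrite("pics/crop2.png",b)
E
```

```text
(no output)
```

View pics/crop1.png

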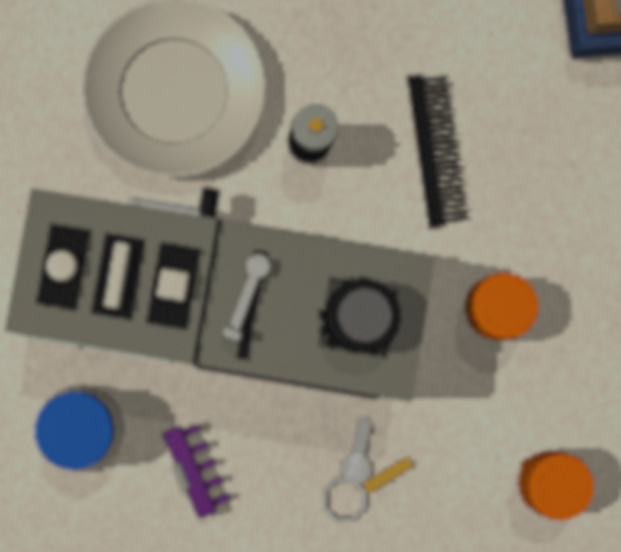

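View pics/crop2.png

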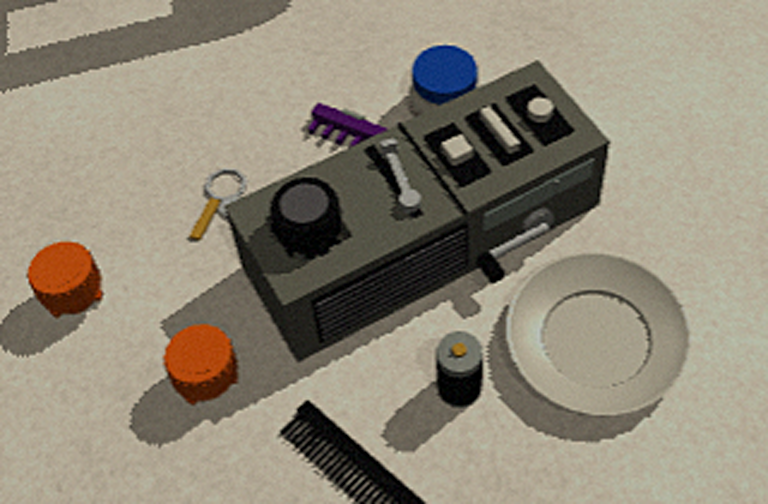

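The crop shows three cap-shaped things: top-camera pixels (385,235), black and on the deck, and (448,230) and (471,312), both orange and on the board. The black one on the deck is the cap. The keys, seen from above, are the round one at (258,217), the bar at (283,220) and the square one at (301,223). The tuning lever lies between the keys and the cap, near (338,225).

```bash
cat >> h.py <<'E'
# radio pose from measured points (mean of both cameras)
_l=np.array([[0,-95],[0,32],[0,70],[0,108.]])/1000
_w=np.array([[.5595,-.126],[.5795,.0005],[.5855,.037],[.5925,.074]])
_d=_w-_w.mean(0); _m=_l-_l.mean(0)
PSI=np.arctan2(-(_d[:,0]@_m[:,1]),_d[:,1]@_m[:,1])
RR=np.array([[np.cos(PSI),-np.sin(PSI)],[np.sin(PSI),np.cos(PSI)]])
O=_w.mean(0)-RR@_l.mean(0)
def W(x,y,z): return np.r_[RR@[x/1000,y/1000]+O,z/1000]
from scipy.spatial.transform import Rotation as Ro
FLIP=0.0
def ori(a_deg=0,flip=None):   # tool y along radio x, turned a_deg ccw seen from above
    a=PSI+np.radians(a_deg)+(FLIP if flip is None else flip)
    y=np.array([np.cos(a),np.sin(a),0]);z=np.array([0,0,-1.]);x=np.cross(y,z)
    return Ro.from_matrix(np.c_[x,y,z]).as_quat()
E
python3 - <<'E'
from h import *
print(np.degrees(PSI),O,[(np.round(W(0,l[1]*1000,0)[:2]-w,4)) for l,w in zip(_l,_w)] if 0 else [np.round(W(0,y,0)[:2],4) for y in(-95,32,70,108)])
for f in(0,np.pi):
  for a in(-85,0,85):
    q=inverse_kinematics(W(0,-95,90),ori(a,f)); print(f,a,None if q is None else np.round(q,2))
  q=inverse_kinematics(W(0,108,140),ori(0,f));print(None if q is None else np.round(q,2))
E
```

```text
-9.272886699955084 [ 0.57461732 -0.0319993 ] [array([ 0.5593, -0.1258]), array([ 5.798e-01, -4.000e-04]), array([0.5859, 0.0371]), array([0.592 , 0.0746])]
0 -85 [-0.34  0.47  1.71 -0.    0.96  1.3 ]
0 0 [-0.34  0.47  1.71 -0.    0.96 -0.18]
0 85 [-0.34  0.47  1.71 -0.    0.96 -1.66]
[ 0.01  0.44  1.61 -0.    1.09  0.17]
3.141592653589793 -85 [-0.34  0.47  1.71 -0.    0.96 -1.84]
3.141592653589793 0 [-0.34  0.47  1.71 -0.    0.96  2.96]
3.141592653589793 85 [-0.34  0.47  1.71 -0.    0.96  1.48]
[ 0.01  0.44  1.61 -0.    1.09 -2.97]
```

```bash
python3 - <<'E'
from h import *
move_ptp(W(0,108,135),ori()); move_gripper(0.0)
print(current_clock(),current_position(),current_finger_gap())
for y in(108,70,32):
    servo_line(W(0,y,115)); 
    servo_line(W(0,y,103),rate=.06)
    r=servo_line(W(0,y,87),rate=.03,contact_N=10); sleep(.2)
    print(y,r,np.round(current_position(),4),np.round(current_force(),2),current_clock())
    servo_line(W(0,y,115),rate=.1)
c=capture("top"); print(current_clock())
E
```

```text
4.8583 [0.59205216 0.07459806 0.13502309] 0.0003923367974923272
108 True [0.5927 0.0746 0.0923] [-2.02 -0.36  7.79] 6.125
70 True [0.5866 0.0372 0.0923] [-2.12  0.92  8.21] 7.8917
32 True [ 5.805e-01 -3.000e-04  9.230e-02] [-1.71 -0.28  8.24] 9.6583
10.0917
```

```bash
python3 - <<'E'
from h import *
servo_line(W(0,32,150)); servo_line(W(0,-95,150),rate=.25)
move_gripper(0.088)
f0=current_force();t0=current_torque()
r=servo_line(W(0,-95,90),rate=.08,contact_N=6)
print(r,current_position(),f0,t0,current_clock())
if not r:
    move_gripper(0.0)
    print(current_finger_gap(),current_grip_force(),np.round(current_force()-f0,2),np.round(current_torque()-t0,3),np.round(current_position(),4),current_clock())
E
```

```text
False [ 0.55967023 -0.12589173  0.09031598] [-0.305401    0.60066196 -0.1267384 ] [-0.09466644  0.08762021 -0.03298408] 13.4083
0.04758412159487184 30.00021904706955 [-0.07 -0.23  0.68] [0.107 0.017 0.063] [ 0.5593 -0.1258  0.0901] 14.1083
```

```bash
python3 - <<'E'
from h import *
p=W(0,-95,90); tz0=np.mean([current_torque()[2] for _ in range(8)])
for a in range(3,31,3):
    servo_line(p,ori(a),rate=.1); 
    t=np.mean([current_torque()[2] for _ in range(8)])-tz0
    R=Ro.from_quat(current_orientation()).as_matrix()[:,1]
    print(a,round(t,3),round(np.degrees(np.arctan2(R[1],R[0])-PSI),2),np.round(current_force(),1),round(current_clock(),2),flush=True)
    if abs(t)>.12: break
E
```

```text
3 -0.083 2.93 [0.5 0.4 1.1] 14.36
6 0.023 5.88 [0.5 0.3 1.4] 14.61
9 -0.064 8.86 [-0.2  0.3  2.1] 14.86
12 0.024 11.85 [-0.3  0.8  2.7] 15.11
15 -0.581 14.8 [-0.9  0.4  4.3] 15.36
```

It stops hard at about 13–15° counter-clockwise, so the thread is left-handed. I'll turn it clockwise.

```bash
python3 - <<'E'
from h import *
p=W(0,-95,90)
for a in [12,5,-3,-9,-15,-20,-25,-30,-35,-40,-45,-50,-55,-60]:
    servo_line(p,ori(a),rate=.1)
    t=np.mean([current_torque()[2] for _ in range(8)])
    print(a,round(t,3),np.round(current_force(),1),round(current_clock(),2),round(current_finger_gap(),4),flush=True)
    if abs(t)>.25 and a<0: print("stop?");break
E
```

```text
12 -0.087 [-1.4  0.8  3.3] 15.61 0.0475
5 -0.047 [ 0.3 -0.2  3.3] 15.88 0.0476
-3 -0.046 [ 0.6 -0.   2.5] 16.18 0.0478
-9 -0.048 [-0.4 -0.5  3.5] 16.43 0.0474
-15 -0.051 [ 0.8 -0.2  2.9] 16.69 0.0475
-20 -0.038 [0.2 0.4 4. ] 16.94 0.0475
-25 -0.005 [ 0.2 -0.6  3.2] 17.19 0.0476
-30 -0.012 [-0.1  0.6  4.4] 17.44 0.0474
-35 -0.052 [-0.6  0.   6.3] 17.69 0.0476
-40 -0.036 [-0.1  0.7  5.5] 17.94 0.0477
-45 -0.046 [ 0.9 -0.4  5.6] 18.19 0.0473
-50 -0.021 [-0.9 -0.8  5.5] 18.44 0.0478
-55 -0.015 [-0.7  0.6  5.5] 18.69 0.0478
-60 -0.055 [0.1 0.1 5.2] 18.94 0.0475
```

```bash
python3 - <<'E'
from h import *
p=W(0,-95,90)
for a in (-60,-65,-69):
    if a<-60: servo_line(p,ori(a),rate=.1)
    r=servo_line(p+[0,0,.006],rate=.02,contact_N=13); sleep(.1)
    print(a,r,np.round(current_position(),4),np.round(current_force(),1),round(current_finger_gap(),4),current_clock(),flush=True)
    if not r: break
    servo_line(p,rate=.03)
E
```

```text
-60 False [ 0.5591 -0.1257  0.0958] [ 0.6 -0.2 -0.4] 0.0478 19.4917
```

Free: it carries only the cap's weight. I'll lift it straight up and check.

```bash
python3 - <<'E'
from h import *
p=W(0,-95,90)
r=servo_line(p+[0,0,.03],rate=.05,contact_N=12); print(r)
if not r: servo_line(p+[0,0,.1],rate=.08)
sleep(.5)
print(np.round(current_position(),4),np.round(current_force(),1),current_finger_gap(),current_grip_force(),current_clock())
ims=[]
for n in("scene","top"):
    c=capture(n); ims.append(c["image"])
    for q in["cap","tuning"]:
        for s in silhouettes(n,q)[:4]:
            P=cloud(c,s["region"]); 
            if len(P): print(n,q,round(s["conf"],2),np.round(s["xy"]),np.round(np.median(P,0),3))
a=cv2.resize(ims[0][120:340,140:400],(520,440),interpolation=cv2.INTER_CUBIC)
b=cv2.resize(ims[1][130:350,230:370],(280,440),interpolation=cv2.INTER_CUBIC)
cv2.imwrite("pics/end.png",np.hstack([a,b]))
E
```

```text
False
[ 0.5593 -0.1258  0.1899] [-0.4  0.1 -0.1] 0.04769679126841102 29.999410808086395 21.65
scene cap 0.84 [156. 286.] [ 0.45  -0.278  0.046]
scene cap 0.67 [294. 250.] [ 0.577 -0.052  0.096]
scene cap 0.61 [256. 226.] [ 0.575 -0.124  0.214]
scene cap 0.55 [213. 320.] [ 0.578 -0.239  0.046]
scene tuning 0.68 [321. 231.] [ 0.58  -0.002  0.097]
scene tuning 0.64 [293. 248.] [ 0.574 -0.051  0.095]
top cap 0.64 [472. 312.] [ 0.442 -0.272  0.047]
top tuning 0.62 [339. 218.] [ 0.59  -0.054  0.096]
top tuning 0.22 [255. 211.] [0.591 0.075 0.097]
```

View pics/end.png

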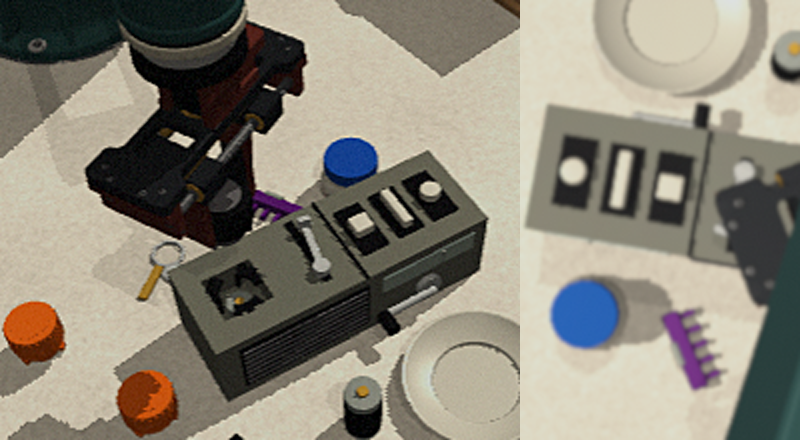

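The picture shows the cap held upright in the fingers at about scene pixel (256,226). The well below it is open, the keys are back up, and the lever and bystanders have not moved.

```bash
python3 -c "
from bench import *
print(max(abs(v) for v in current_qvel()),current_clock()); print(close_job())"
```

```text
0.001129555716986511 21.95
the job is handed in; nothing more can be done
None
```

The job is handed in at about 22 s: round, bar and square keys pressed fully in that order, the cap unscrewed clockwise (left-handed thread), and it is held upright and still about 100 mm above the open well, with the lever and, as far as the last picture shows, everything else left in place.

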